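# Stand up the tipped glaze jar and close the keeper of the jar rack

## Task

One of the glaze jars in the long wooden rack has tipped over. Stand it upright, lid on top, in the lane beside the other two jars, then slide the rack's wooden keeper along the lane until the three standing jars are pushed up snugly between it and the end board, and let go. Do not knock over the other two jars, and leave the pinch pot and the plaster stamp behind the rack where they are.

Things in the scene. Friction and masses are not known exactly. Their poses are not given: they have to be found in the camera images.
- jar_rack: Fixed wooden rack, 100 mm wide (its x), 420 mm long (its y); origin: centre of its underside. The lane runs along y: floor 12 mm above the table, 78 mm wide between lips 6 mm high. At -y stands the end board, 68 mm high above the table, inner face at y = -195 mm; the keeper rides in the lane at the +y end.
- lane_end (a point): Point on the inner face of the end board, at floor height in the middle of the lane; axes as the rack's. The jars stand between here and the keeper.
- keeper (a joint): Travel of the keeper along the lane, in m: 0 = fully back (its face 335 mm from the end board), growing towards the end board, up to 0.19; gap between face and end board = 0.335 - value. It slides with a drag of some 1.5 N and stays where it is left; the three jars side by side take up 174 mm.
- keeper_face (a point): Middle of the lower edge of the keeper's face (the face that meets the jars), at floor height; axes as the rack's. The keeper is a light-wood carriage: a face board 74 mm wide, 12 mm thick, 59 mm high above the lane floor, on a foot 10 mm thick that reaches 70 mm back (+y).
- keeper_grip (a point): Point to grip on the keeper: middle of its upright grip, 60 mm above the lane floor. The grip is a wooden post 40 mm wide (rack x) and 16 mm thick (rack y), 46 mm behind the face, its top 75 mm above the lane floor (15 mm above this point); free on both x sides.
- big_jar: Standing screw-lid glaze jar, 62 mm in diameter, 77 mm high; origin: centre of its underside, z up to the lid. One of the two jars next to the end board.
- small_jar: Standing screw-lid glaze jar, 56 mm in diameter, 70 mm high; origin: centre of its underside, z up to the lid. One of the two jars next to the end board.
- tipped_jar: The tipped jar, like small_jar: 56 mm in diameter, 70 mm high, 0.24 kg; origin: centre of its base, z along the jar from base to lid. It starts lying in the lane between the standing jars and the keeper, roughly along the lane, lid towards the keeper. Its centre is 35 mm along z from the origin.
- pinch_pot: Grey-brown pinched clay cup, 72 mm in diameter, 64 mm high, standing behind the rack; origin: centre of its underside. Bystander.
- stamp: White plaster stamp, waisted, 31 mm in diameter, 53 mm high, standing behind the rack; origin: centre of its underside. Bystander.

How it is judged (in metres and radians):
On the way:
1. the tipped jar stands upright on the lane floor between the end board and the keeper (angle between tipped_jar's own z axis and vertical below 0.12 rad and height (world z) of tipped_jar between 0.007 and 0.018 m and x of tipped_jar in the frame of jar_rack between -0.03 and 0.03 m and y of tipped_jar in the frame of lane_end above 0 m and y of tipped_jar in the frame of keeper_face below 0 m), for 0.2 s.
At the end, for the whole second after the job is handed in: All three jars stand at rest on the lane floor, upright (within 0.12 rad, lid on top), within 30 mm of the lane's middle line, between end board and keeper; the keeper's face is less than 184 mm from the end board (at most 10 mm of slack over the 174 mm of the jars) (all of step 1 and angle between each of big_jar, small_jar's own z axis and vertical below 0.12 rad and height (world z) of big_jar between 0.007 and 0.018 m and x of big_jar in the frame of jar_rack between -0.03 and 0.03 m and y of each of big_jar, small_jar in the frame of lane_end above 0 m and y of each of big_jar, small_jar in the frame of keeper_face below 0 m and linear speed of each of big_jar, small_jar, tipped_jar below 0.02 m/s and height (world z) of small_jar between 0.007 and 0.018 m and x of small_jar in the frame of jar_rack between -0.03 and 0.03 m and y of keeper_face in the frame of lane_end below 0.184 m); the robot touches nothing.
It fails at once if one of the two standing jars is knocked over (angle between any of big_jar, small_jar's own z axis and vertical above 0.6 rad).
It fails at once if the pinch pot or the plaster stamp is moved by more than 30 mm (distance of any of pinch_pot, stamp from where it was at the start of the episode above 0.03 m).
It also fails if it takes over 64 s, if anything falls off the work surface, if the arm or the gripper's body presses on something with over 40 N, if the wrist force passes 120 N, or if a joint passes its speed limit or range.

## Robot

A 6-joint arm with a two-finger parallel gripper is mounted at the origin on a cart in front of the work surface, level with it; the furniture and walls round the work are solid. World frame = base frame: x ahead of the robot, y to its left, z up, the work surface at z = 0. Lengths are in mm, angles in rad, forces in N, time in s.
With the tool pointing down it reaches from about 350 to 975 mm from the base axis. Payload 7.1 kg.
Tool frame: the origin (TCP) lies midway between the tips of the shut fingers; the grasp point (between the pads) lies ctrl.tcp_to_grasp behind it (ctrl.tcp_to_grasp is the distance from the TCP to the grasp point, in mm); z points along the fingers, y is the direction in which the jaws open and shut (so a half turn about z gives the same grasp; the last joint's range is limited). The gripper opens to 88 mm and grips with 3 to 60 N. Pads are 20 mm wide; open, the fingers measure 115 mm over their backs; the gripper's body (75 mm by 178 mm) begins 61 mm behind the grasp point.
Start: joints at [-1.339, 0.423, 1.63, -0, 1.089, -0.019], TCP at [155.131, -605.425, 222.675] pointing down, gripper open.
Joint ranges: [-3, 3], [-0.9, 2.11], [0.09, 2.58], [-1.31, 4.45], [0.11, 2.69], [-2.54, 2.54]. Speed limits (rad/s): [2.39, 2.39, 3.01, 3.14, 3.14, 3.14].

## Interface

Orientations are given as a rotation vector (axis times angle).
In Python, from workcell import ctrl gives the robot as it stands.
- The arm moves only by the tool play_rows, never from a script. Its argument "increments" is text: rows parted by semicolons, each of 5 numbers parted by spaces: the opening, from 0 (shut) to 1 (fully open), then the shift along the world's x, y, z in m, then the turn about the world's z in degrees. A call has 1 to 20 rows; each row shifts and turns the commanded pose from where the row before left it; what a row does not reach is not made up. A row lasts 1/10 s, in which the tool goes at most 50 mm and 8.59 degrees, less where a joint would pass 70% of its speed; a pose out of reach is approached as far as the arm can. A call is refused whole if a number of a shift passes 0.05 or a number of a turn 8.59, either way. A call with a gripper value outside its range is refused whole. The fingers move at their own pace and stop on an object; the grip force is fixed at half the most. Time passes only in rows, so rows that do not move let the fingers close. It gives the time, the measured TCP pose, the force and the opening at its end, in the units of the state.
- ctrl.get_obs(): the state, without advancing time (a new reading comes with each control period).
- ctrl.get_image(name): name is "scene" or "top" or "wrist"; returns a dict with "img" (420x560x3 uint8, red, green, blue), "range_z" (420x560 float32, mm along the optical axis (not along the pixel's ray), 0 where there is no reading), "vertical_fov" (degrees; the focal length in pixels is half the picture's height over the tangent of half this angle, whatever the lens; pixels are square), "cx", "cy" (the principal point, pixels), "origin" and "attitude" of the camera in the world. Camera axes: x right, y down, z forward; pixel columns grow to the right and rows downward; lengths in mm; the calibration is good to about 2 mm. A picture is of the moment at which its call begins.
- ctrl.close_job(): hands the job in, once; it reports no verdict.
The state is a dict: "t": time; "qpos": joint angles; "qvel": joint speeds; "joint_torque": joint torques, N m; "ee_pos": TCP position; "orientation": TCP orientation; "ft_force": force on the tool from outside, world axes, zero at the start; "moment": the same for the moment, N m; "width": finger opening in mm.
Only numpy, scipy, OpenCV 4.12 (cv2) and the standard library are available. Lean on these libraries where they do the work, as an engineer would, in place of code of your own. Each camera call takes 0.05 s, during which the arm holds its last target. There are 200 camera calls.

## Working session

There is one attempt and no reset: what is moved stays moved. The work goes in short steps, Python scripts to look and compute and a tool call to move; the robot and the scene stay as the last step left them, time stands still between calls to the robot, and variables do not carry over. Pictures are saved under pics/ and viewed, on a budget of 10 in all, crops included, one or two more only if the job needs it, and the job is handed in when it is done.

Besides the shell and the picture viewer there is one more tool, called as name(argument=value, ...), one argument or row to a line, values as JSON. play_rows: Moves the arm, as the interface text tells. Its arguments: {"type":"object","properties":{"increments":{"type":"string"}},"required":["increments"]}

```bash
mkdir -p pics
cat > h.py <<'E'
import numpy as np, cv2
from scipy.spatial.transform import Rotation as R
from workcell import ctrl
def cam(n):
    d=ctrl.get_image(n); h=d["img"].shape[0]
    d["f"]=h/2/np.tan(np.radians(d["vertical_fov"])/2)
    a=np.array(d["attitude"],float)
    d["R"]=a if a.shape==(3,3) else R.from_rotvec(a).as_matrix()
    d["o"]=np.array(d["origin"],float); return d
def pts(d):
    z=d["range_z"]; v,u=np.mgrid[:z.shape[0],:z.shape[1]]
    p=np.stack([(u-d["cx"])/d["f"]*z,(v-d["cy"])/d["f"]*z,z],-1)@d["R"].T+d["o"]
    p[z==0]=np.nan; return p
def ray(d,u,v,h):
    r=d["R"]@np.array([(u-d["cx"])/d["f"],(v-d["cy"])/d["f"],1]); return d["o"]+r*(h-d["o"][2])/r[2]
def save(d,n): cv2.imwrite(f"pics/{n}.png",d["img"][...,::-1])
E
python3 - <<'E'
from h import *
for n in("top","scene"):
    d=cam(n); save(d,n+"0"); print(n,d["attitude"],d["o"],d["f"],(d["range_z"]>0).mean())
    np.savez(n+"0.npz",p=pts(d),img=d["img"])
print(ctrl.tcp_to_grasp,ctrl.get_obs())
E
```

```text
top [-2.09085093  2.1549026  -0.15876119] [ 430.16588181  208.10286502 1148.9978581 ] 459.6358359604646 0.996296768707483
scene [-0.9358921   2.41048238 -1.13394209] [173.37114261 700.69301237 621.62685533] 422.6156815679392 0.9959523809523809
18.700000000000003 {'t': 0.1, 'qpos': array([-1.33903727e+00,  4.23775718e-01,  1.63058265e+00, -2.71423389e-05,
        1.08861762e+00, -1.89987170e-02]), 'qvel': array([ 0.00121978, -0.00254553,  0.00047524, -0.00192204,  0.00056027,
       -0.00025621]), 'joint_torque': array([ 9.74072100e-04, -5.45614243e+01, -2.74323606e+01,  6.45546382e-02,
        1.87859545e-02, -2.00549670e-05]), 'ee_pos': array([ 154.99118754, -604.96680661,  221.98453324]), 'orientation': array([-3.11556761e+00, -3.92706161e-01,  2.68151305e-04]), 'ft_force': array([ 0.42000243, -0.20105471,  0.7277503 ]), 'moment': array([ 0.00400003, -0.01478497, -0.01801551]), 'width': 88.02677126321858}
```

View pics/top0.png

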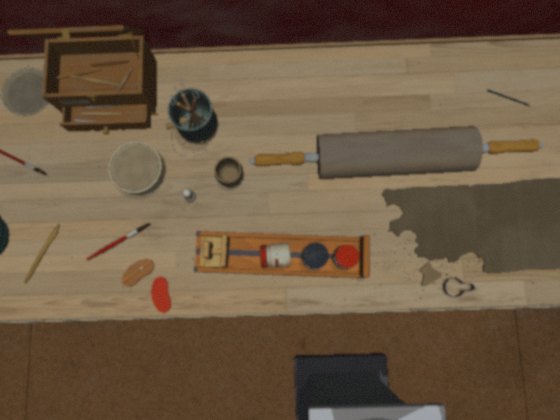

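View pics/scene0.png

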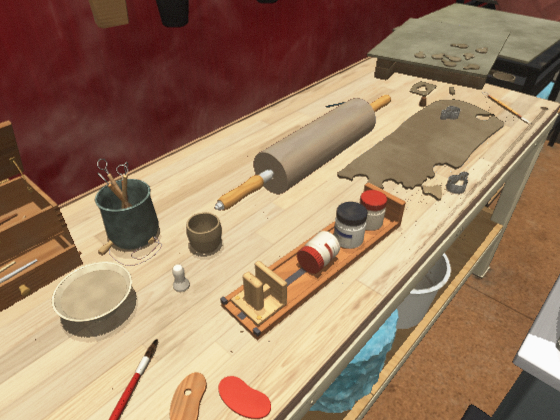

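Top view: the rack runs along image columns 195–370, the keeper is at (213,250), and the tipped jar at (275,255) has its red lid to the left, towards the keeper. The standing jars are at (315,255) and (347,256). The scene view agrees.

Run:
```python
from h import *
D=np.load("top0.npz");p=D["p"];im=D["img"]
r=p[225:285,185:380]; c=im[225:285,185:380].astype(int)
z=r[...,2]
def fit(n,m):
    q=r[m]; v,u=np.nonzero(m); 
    rc=cv2.minAreaRect(q[:,:2].astype(np.float32)); print(n,m.sum(),"rect",np.round(rc[0],1),np.round(rc[1],1),round(rc[2],1),"z",np.nanpercentile(q[:,2],[5,50,95]).round(1),"y",np.percentile(q[:,1],[2,98]).round(1))
cc=lambda a,b:(np.arange(c.shape[1])[None]+185>=a)&(np.arange(c.shape[1])[None]+185<b)
fit("rack",(z>7)&(z<110))
fit("endboard",(z>45)&cc(360,380)); fit("keeper",(z>40)&cc(190,232)); fit("post",(z>78)&cc(190,232))
fit("jar",(z>35)&cc(250,296)); fit("jarlid",(z>35)&cc(250,296)&(c[...,0]>c[...,1]+60))
fit("big",(z>75)&cc(298,332)); fit("small",(z>70)&cc(331,360))
# tipped jar profile
m=(z>35)&cc(250,296); q=r[m]
for y0 in np.arange(np.nanmin(q[:,1]),np.nanmax(q[:,1]),5):
    s=q[(q[:,1]>=y0)&(q[:,1]<y0+5)]; 
    if len(s)>3: print(round(y0),len(s),s[:,0].min().round(),s[:,0].max().round(),s[:,2].max().round(1))
```

```text
rack 7114 rect [511.3 228.5] [441.7 137.2] 86.4 z [10.2 19.2 89. ] y [ 17.4 419.3]
endboard 322 rect [498.7  16.7] [15.9 98.7] 85.3 z [54.8 67.8 71.1] y [ 6.7 26.4]
keeper 412 rect [522.5 370.9] [54.2 73.3] 86.3 z [43.3 71.3 88.4] y [342.9 397.1]
post 119 rect [523.3 390. ] [16.  39.9] 87.3 z [81.6 86.3 90.4] y [381.8 397.5]
jar 680 rect [507.8 230. ] [56.1 70. ] 3.2 z [48.3 64.  69.8] y [196.5 263.6]
jarlid 94 rect [504.7 257.8] [12.1 40.1] 89.7 z [58.6 65.4 69.7] y [251.8 263.7]
big 538 rect [501.9 136. ] [58.  59.1] 61.3 z [86.7 89.7 92.9] y [110.  163.7]
small 444 rect [497.9  63. ] [52.6 52.9] 17.1 z [79.  82.6 85.6] y [38.8 87.9]
195 49 483.0 536.0 71.0
200 52 481.0 536.0 72.2
205 52 481.0 537.0 71.0
210 49 482.0 536.0 70.9
215 46 482.0 534.0 72.4
220 46 482.0 534.0 71.9
225 48 480.0 534.0 69.5
230 57 480.0 535.0 71.7
235 53 480.0 535.0 70.5
240 44 483.0 533.0 70.5
245 45 481.0 530.0 67.7
250 47 480.0 533.0 70.7
255 48 480.0 533.0 71.4
260 42 481.0 534.0 69.4
```

play_rows(
  increments="1 0.044 0.024 0 7.85; 1 0.044 0.024 0 7.85; 1 0.044 0.024 0 7.85; 1 0.044 0.024 0 7.85; 1 0.044 0.024 0 7.85; 1 0.044 0.024 0 7.85; 1 0.044 0.024 0 7.85; 1 0.044 0.024 0 7.85; 1 0 0.05 0 7.85; 1 0 0.05 0 7.85; 1 0 0.05 0 0; 1 0 0.05 0 0; 1 0 0.05 0 0; 1 0 0.05 0 0; 1 0 0.05 0 0; 1 0 0.05 0 0; 1 0 0.05 0 0; 1 0 0.05 0 0; 1 0 0.05 0 0; 1 0 0.05 0 0",
)

```text
t: 2.1
ee_pos: [505.7, 188.1, 222.6]
orientation: [-2.165, -2.276, 0.0]
ft_force: [0.9, -0.9, 0.4]
width: 88.2
```

play_rows(
  increments="1 0.001 0.031 0 0; 1 0 0.031 0 0; 1 0 0 -0.04 0; 1 0 0 -0.04 0; 1 0 0 -0.04 0; 1 0 0 -0.03 0; 1 0 0 -0.03 0; 1 0 0 -0.018 0; 1 0 0 0 0; 0 0 0 0 0; 0 0 0 0 0; 0 0 0 0 0; 0 0 0 0 0; 0 0 0 0 0; 0 0 0 0 0",
)

```text
t: 3.6
ee_pos: [507.9, 248.5, 25.5]
orientation: [2.165, 2.276, 0.002]
ft_force: [-0.9, 0.1, 7.1]
width: 54.7
```

Run:
```python
from h import *
o=ctrl.get_obs();print(o["width"],o["ee_pos"],o["ft_force"])
```

```text
54.73528331935032 [507.94984687 248.46670657  25.5008133 ] [-0.90429077  0.08985874  7.10003866]
```

play_rows(
  increments="0 0 0 0.01 0; 0 0 0.002 0.01 0; 0 0 0.004 0.01 0; 0 0 0.006 0.01 0; 0 0 0.008 0.01 0; 0 0 0.01 0.01 0; 0 0 0.01 0.01 0; 0 0 0 0 0; 0 0 0 0 0",
)

```text
t: 4.5
ee_pos: [507.2, 288.5, 94.8]
orientation: [2.164, 2.277, 0.0]
ft_force: [-0.9, -0.0, -2.4]
width: 55.6
```

Run:
```python
from h import *
d=cam("scene"); save(d,"s1"); o=ctrl.get_obs();print(o["width"],o["ee_pos"],o["ft_force"],o["moment"])
```

```text
54.99138497211147 [506.8680599  288.02179685  94.38231208] [-0.32549279  0.95959145 -1.76892388] [-0.02326656 -0.08887984  0.00090549]
```

View pics/s1.png

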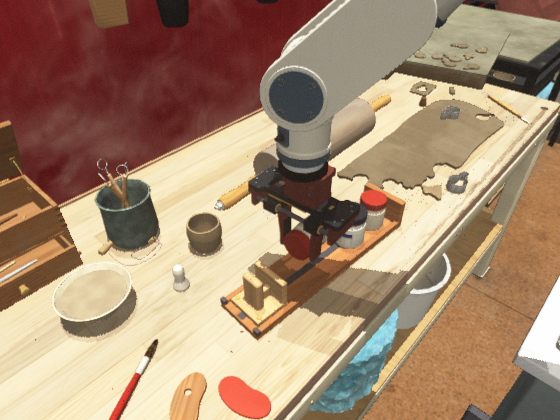

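Scene view: the jar is held level, with the red lid facing the camera at (297,245). The grip is too stiff for it to swing. I'll set it down, regrip nearer its middle, and lever the lid up over the keeper's top edge.

play_rows(
  increments="0 0 0 -0.02 0; 0 0 0 -0.02 0; 0 0 0 -0.02 0; 0 0 0 -0.01 0; 0 0 0 0 0; 1 0 0 0 0; 1 0 0 0 0; 1 0 0 0 0; 1 0 0 0 0; 1 0 0 0 0; 1 0 0 0.05 0; 1 0 0 0.05 0; 1 0 -0.05 0.05 0; 1 0 -0.05 0.05 0; 1 0 -0.05 0 0; 1 0 -0.05 0 0; 1 0 -0.05 0 0;1 0 0 0 0",
)

```text
t: 6.35
ee_pos: [506.8, 62.7, 195.7]
orientation: [2.171, 2.27, -0.001]
ft_force: [0.6, -0.1, -0.2]
width: 87.8
```

Run:
```python
from h import *
d=cam("top"); save(d,"t2"); p=pts(d);r=p[225:285,185:380]; c=d["img"][225:285,185:380].astype(int); z=r[...,2]
o=ctrl.get_obs();print(o["width"],o["ee_pos"],o["ft_force"])
y=r[...,1]
for n,m in (("keeper",(z>60)&(z<100)&(y>325)),("jar",(z>35)&(z<100)&(y>190)&(y<330)),("lid",(z>35)&(z<100)&(y>190)&(y<330)&(c[...,0]>c[...,1]+60))):
    q=r[m]; 
    if len(q)>4: print(n,cv2.minAreaRect(q[:,:2].astype(np.float32)),np.percentile(q,[1,99],axis=0).round(1).tolist())
```

```text
88.12442969212604 [507.18709004  64.90764546 195.68710774] [-0.97555539  0.93885497  0.06174101]
keeper ((522.4752807617188, 370.9873962402344), (54.198219299316406, 72.95551300048828), 85.82953643798828) [[484.8, 343.0, 61.0], [555.0, 397.4, 90.2]]
jar ((505.7242736816406, 268.9981384277344), (55.90813446044922, 70.08544921875), 2.4249215126037598) [[478.3, 234.9, 43.3], [532.5, 303.8, 71.7]]
lid ((504.71197509765625, 297.1217956542969), (42.131103515625, 14.08253002166748), 6.411060333251953) [[485.4, 289.7, 57.7], [524.1, 303.7, 70.7]]
```

View pics/t2.png

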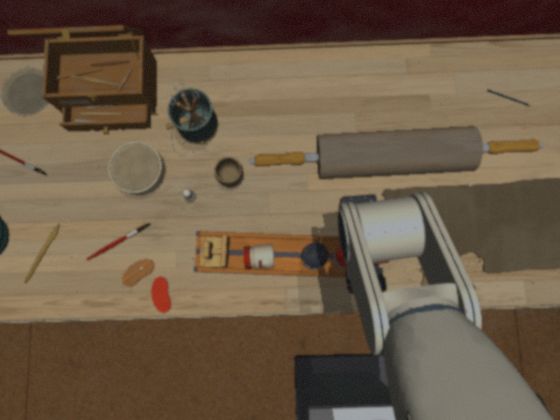

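Top view: the jar is lying clear at (259,256) with its lid to the left, and the keeper face is at y≈343. Next I regrip at y≈275, lift and align with the rack.

play_rows(
  increments="1 -0.0015 0.05 0 0; 1 0 0.05 0 0; 1 0 0.05 0 0; 1 0 0.05 0 0; 1 0 0.011 -0.03 0; 1 0 0 -0.04 0; 1 0 0 -0.04 0; 1 0 0 -0.04 0; 1 0 0 -0.021 0; 1 0 0 0 0; 0 0 0 0 0; 0 0 0 0 0; 0 0 0 0 0; 0 0 0 0 0; 0 0 0 0 0; 0 0 0 0.02 0; 0 0 0 0.02 0; 0 0 0 0.023 0",
)

```text
t: 8.2
ee_pos: [505.2, 278.0, 87.7]
orientation: [-2.165, -2.276, 0.002]
ft_force: [-0.5, -0.0, -2.2]
width: 55.5
```

play_rows(
  increments="0 0.006 0.01 0 -3; 0 0.007 0.01 0 -3; 0 0 0.01 0 0; 0 0 0 0 0; 0 0 0 0 0; 0 0 0 0 0",
)

```text
t: 8.8
ee_pos: [518.2, 307.9, 87.0]
orientation: [-2.28, -2.161, 0.002]
ft_force: [-0.1, -0.2, -1.8]
width: 55.9
```

Run:
```python
from h import *
d=cam("scene"); save(d,"s2"); cv2.imwrite("pics/s2c.png",cv2.resize(d["img"][180:340,200:420,::-1],None,fx=3,fy=3)); o=ctrl.get_obs();print(o["width"],o["ee_pos"],o["ft_force"])
```

```text
55.499434131431855 [518.30859655 307.91304964  87.10313014] [-0.35132968 -0.27871412 -1.80979849]
```

View pics/s2c.png

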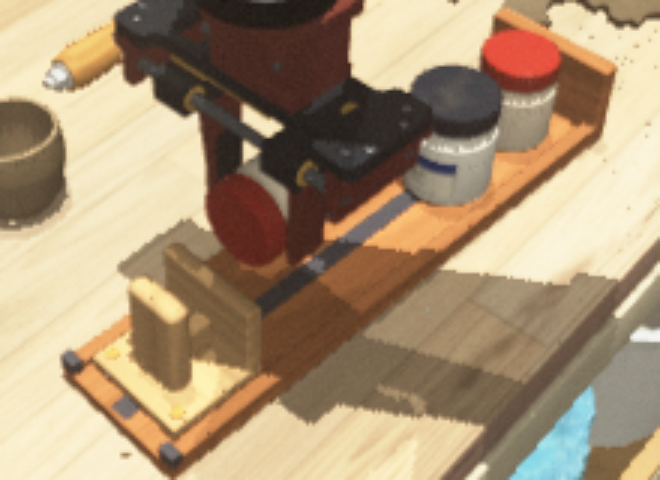

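The jar is held level in front of the keeper, lid at (245,220) in the crop, with clearance. Now I start the levering arc.

play_rows(
  increments="0 0.001 0.007 -0.002 0; 0 0 0.006 -0.003 0; 0 0 0 -0.002 0; 0 0 -0.0025 -0.0025 0; 0 0 -0.003 -0.0025 0; 0 0 -0.002 -0.003 0; 0 0 -0.002 -0.003 0; 0 0 -0.0015 -0.0035 0; 0 0 -0.0015 -0.0035 0; 0 0 0 0 0",
)

```text
t: 9.85
ee_pos: [519.5, 308.4, 61.8]
orientation: [-2.281, -2.159, 0.002]
ft_force: [-0.6, -0.2, -2.8]
width: 55.3
```

Run:
```python
from h import *
d=cam("scene"); cv2.imwrite("pics/s3c.png",cv2.resize(d["img"][180:340,200:420,::-1],None,fx=3,fy=3)); o=ctrl.get_obs();print(o["width"],o["ee_pos"],o["ft_force"],o["moment"])
```

```text
55.08181390760741 [519.6490884  308.68731622  62.07785931] [ 0.21999063  0.63446583 -2.05238317] [-0.03125007 -0.06072341 -0.06746916]
```

View pics/s3c.png

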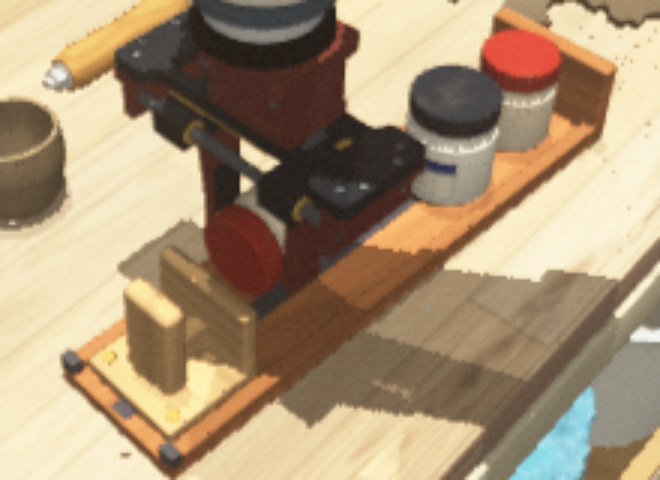

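```bash
cat > lid.py <<'E'
from h import *
d=cam("scene");p=pts(d);c=d["img"].astype(int)
o=ctrl.get_obs();e=np.array(o["ee_pos"])
m=(c[...,0]>c[...,1]*2)&(c[...,0]>c[...,2]*2)&(c[...,0]>60)&(np.linalg.norm(p-e-[0,15,30],axis=-1)<60)&(p[...,2]>30)
lab=cv2.connectedComponentsWithStats(m.astype(np.uint8));k=1+np.argmax(lab[2][1:,4]);m=cv2.erode((lab[1]==k).astype(np.uint8),np.ones((3,3)))>0
q=p[m];q0=q.mean(0);n=np.linalg.svd(q-q0)[2][2]
res=(q-q0)@n;g=abs(res)<3;q=q[g];q0=q.mean(0);n=np.linalg.svd(q-q0)[2][2];n*=np.sign(n[1])
print("lid",len(q),q0.round(1),"normal",n.round(3),"elev",np.degrees(np.arcsin(n[2])).round(1),np.percentile(q,[2,98],axis=0).round(1).tolist())
k=(p[...,2]>50)&(p[...,2]<95)&(p[...,1]>325)&(p[...,1]<420)&(abs(p[...,0]-522)<42)
f=k&(p[...,2]>62)&(p[...,2]<78); print("keeper y pct",np.percentile(p[k][:,1],[1,99]).round(1),"zmax near face",np.percentile(p[k&(p[...,1]<357)][:,2],98).round(1))
b=(p[...,2]>80)&k; print("post",p[b].mean(0).round(1),np.percentile(p[b],[2,98],axis=0).round(1).tolist())
print(e.round(1),o["ft_force"].round(1),round(o["width"],1))
E
python3 lid.py
```

```text
lid 290 [515.9 330.1  83.6] normal [-0.008  0.995  0.098] elev 5.6 [[493.8, 324.7, 61.0], [536.7, 332.7, 104.7]]
keeper y pct [327.8 399.5] zmax near face 93.7
post [519.7 367.2  86.8] [[494.5, 327.3, 80.8], [543.0, 398.9, 94.4]]
[519.8 308.8  62.3] [ 0.3  0.8 -2.6] 55.4
```

The lid sits at 5.6° and overhung the keeper edge too little, so it slid off. I'll repeat with more overlap.

play_rows(
  increments="0 0 0 0.012 0; 0 0 0 0.012 0; 0 0 0.012 0 0; 0 0 0.012 0 0; 0 0 0 -0.003 0; 0 0 0 -0.003 0; 0 0 -0.002 -0.0015 0; 0 0 -0.002 -0.0015 0; 0 0 -0.002 -0.0015 0; 0 0 -0.002 -0.002 0; 0 0 -0.002 -0.002 0; 0 0 -0.0015 -0.002 0; 0 0 0 0 0",
)

```text
t: 11.25
ee_pos: [520.2, 321.5, 70.0]
orientation: [2.281, 2.16, 0.001]
ft_force: [0.2, -1.8, 4.5]
width: 55.2
```

```bash
python3 lid.py
```

```text
lid 501 [517.5 342.4 102.3] normal [0.037 0.877 0.48 ] elev 28.7 [[494.9, 331.5, 83.2], [540.8, 352.9, 121.9]]
keeper y pct [328.5 401.4] zmax near face 94.5
post [517.1 366.9  87.2] [[483.8, 329.0, 80.7], [542.7, 400.5, 94.5]]
[520.2 321.5  70.1] [ 0.5 -1.3  3.9] 55.7
```

play_rows(
  increments="0 0 -0.0015 -0.002 0; 0 0 -0.0015 -0.002 0; 0 0 -0.001 -0.002 0; 0 0 -0.001 -0.002 0; 0 0 -0.0005 -0.002 0; 0 0 -0.0005 -0.0025 0; 0 0 -0.0005 -0.002 0; 0 0 0 -0.0025 0; 0 0 0 -0.002 0; 0 0 0 -0.002 0; 0 0 0 0 0",
)

```text
t: 12.4
ee_pos: [519.3, 314.6, 48.2]
orientation: [-2.281, -2.16, 0.002]
ft_force: [-0.0, -0.4, -1.9]
width: 55.8
```

```bash
python3 lid.py
```

```text
lid 478 [517.6 334.   84.3] normal [0.039 0.771 0.635] elev 39.4 [[494.3, 320.5, 69.5], [539.9, 346.2, 99.8]]
keeper y pct [325.5 406. ] zmax near face 93.9
post [517.9 357.3  86.7] [[483.6, 325.5, 80.5], [543.7, 405.2, 94.4]]
[519.4 314.6  48.4] [-0.9 -1.6 -2.3] 55.2
```

Levered to 39°, but the keeper was not fully back and gave way a few mm. I'll go over its edge again and push it against its stop while levering.

play_rows(
  increments="0 0 0 0.012 0; 0 0 0 0.012 0; 0 0 0.005 0 0; 0 0 0.005 0 0; 0 0 0 -0.003 0; 0 0 0 -0.003 0; 0 0 0.002 0 0; 0 0 0.002 0 0; 0 0 0.002 0 0; 0 0 0.002 0 0; 0 0 0 0 0",
)

```text
t: 13.55
ee_pos: [519.4, 330.5, 66.5]
orientation: [2.279, 2.159, -0.006]
ft_force: [0.6, -11.6, 1.0]
width: 55.8
```

```bash
python3 lid.py
python3 - <<'E'
from h import *
p=pts(cam("scene"))
k=(p[...,2]>20)&(p[...,2]<30)&(p[...,1]>355)&(p[...,1]<450)&(abs(p[...,0]-523)<45); print("foot y",np.percentile(p[k][:,1],[1,50,99]))
k=(p[...,2]>14)&(p[...,1]>380)&(p[...,1]<460)&(abs(p[...,0]-523)<60); print("end y",np.percentile(p[k][:,1],[50,99,100]))
E
```

```text
lid 494 [517.1 350.8 101.6] normal [0.037 0.782 0.622] elev 38.4 [[494.1, 337.9, 86.6], [539.5, 363.0, 117.8]]
keeper y pct [327.6 409.6] zmax near face 94.9
post [515.4 373.6  87.6] [[482.0, 328.7, 80.7], [543.3, 408.9, 94.8]]
[519.3 330.5  66.5] [  0.5 -11.4   0.8] 55.4
foot y [363.2245815  407.45510633 426.31250532]
end y [395.32269925 425.78158216 428.11161675]
```

play_rows(
  increments="0 0 -0.0005 -0.002 0; 0 0 -0.0005 -0.002 0; 0 0 -0.0005 -0.002 0; 0 0 -0.0005 -0.002 0; 0 0 0 -0.002 0; 0 0 0 -0.002 0; 0 0 0 0 0",
)

```text
t: 14.35
ee_pos: [520.1, 330.5, 55.6]
orientation: [2.281, 2.16, 0.0]
ft_force: [-0.7, -4.6, 4.8]
width: 55.4
```

```bash
python3 lid.py
```

```text
lid 376 [519.2 346.9  94.5] normal [0.028 0.595 0.803] elev 53.5 [[494.7, 332.6, 85.2], [540.6, 358.9, 104.1]]
keeper y pct [328.4 409.5] zmax near face 94.7
post [517.4 369.3  87.9] [[482.1, 333.4, 80.7], [553.6, 408.9, 94.6]]
[520.2 330.5  55.6] [-0.7 -5.2  4.8] 55.2
```

play_rows(
  increments="0 0 0 -0.002 0; 0 0 0 -0.002 0; 0 0 0 -0.002 0; 0 0 0 -0.002 0; 0 0 0 0 0",
)

```text
t: 14.9
ee_pos: [520.3, 330.4, 47.4]
orientation: [2.281, 2.159, 0.0]
ft_force: [1.1, -7.1, 1.6]
width: 55.6
```

```bash
python3 lid.py
```

```text
lid 310 [520.2 345.2  88.7] normal [0.021 0.464 0.885] elev 62.3 [[495.8, 331.5, 82.5], [541.7, 356.6, 95.5]]
keeper y pct [328.5 409.6] zmax near face 94.5
post [519.5 361.8  87.6] [[481.5, 331.5, 80.8], [551.7, 408.6, 94.6]]
[520.3 330.4  47.4] [ 1.  -5.2  1.9] 55.9
```

play_rows(
  increments="0 0 0.0015 0 0; 0 0 0.0015 0 0; 0 0 0.001 -0.001 0; 0 0 0 -0.0015 0; 0 0 0 -0.0015 0; 0 0 0 -0.0015 0; 0 0 0 0 0",
)

```text
t: 15.65
ee_pos: [520.0, 334.0, 41.7]
orientation: [2.281, 2.159, -0.001]
ft_force: [-0.3, -6.6, 2.4]
width: 55.4
```

```bash
python3 lid.py
```

```text
lid 186 [520.2 346.9  84.8] normal [0.014 0.327 0.945] elev 70.9 [[498.3, 334.9, 80.5], [540.9, 356.9, 89.0]]
keeper y pct [331.2 409.7] zmax near face 92.7
post [521.7 365.3  85.9] [[480.9, 333.3, 80.5], [553.2, 408.6, 92.9]]
[520.  334.   41.7] [ 0.8 -5.9  1.8] 55.3
```

play_rows(
  increments="0 0 0 -0.0015 0; 0 0 0 -0.0015 0; 0 0 0 -0.0015 0; 0 0 0 -0.0015 0; 0 0 0 0 0",
)

```text
t: 16.2
ee_pos: [520.7, 334.6, 38.2]
orientation: [2.28, 2.159, 0.001]
ft_force: [-4.5, -10.0, 23.3]
width: 54.9
```

```bash
python3 lid.py
```

```text
lid 168 [521.5 346.9  82.3] normal [-0.005  0.264  0.965] elev 74.7 [[499.9, 335.8, 78.6], [540.8, 355.9, 85.6]]
keeper y pct [333.  409.6] zmax near face 92.6
post [523.3 367.7  85. ] [[481.3, 333.5, 80.4], [554.6, 408.7, 93.0]]
[520.8 334.6  38.1] [-4.  -8.8 21.6] 55.2
```

At 75° the jar is well inside its stable range (critical lean is about 38°). I'll back off 1 mm and release.

play_rows(
  increments="0 0 0 0.001 0; 0.66 0 0 0 0; 0.66 0 0 0 0; 0.66 0 0 0 0; 0.75 0 0 0 0; 1 0 0 0 0; 1 0 0 0 0; 1 0 0 0 0; 1 0 0 0 0",
)

```text
t: 17.15
ee_pos: [519.8, 334.9, 36.3]
orientation: [-2.281, -2.16, 0.0]
ft_force: [-0.2, 0.2, 0.5]
width: 87.7
```

```bash
python3 lid.py
python3 - <<'E'
from h import *
d=cam("scene"); cv2.imwrite("pics/s4c.png",cv2.resize(d["img"][180:340,200:420,::-1],None,fx=3,fy=3))
E
```

```text
lid 18 [527.2 315.7  83.1] normal [ 0.004  0.439 -0.898] elev -63.9 [[516.9, 313.6, 81.4], [538.5, 318.4, 84.4]]
keeper y pct [326.5 409.7] zmax near face 89.7
post [526.6 390.4  85.6] [[506.5, 332.7, 80.2], [563.8, 409.0, 90.3]]
[519.8 334.9  36.4] [0.9 0.3 0.4] 87.7
```

View pics/s4c.png

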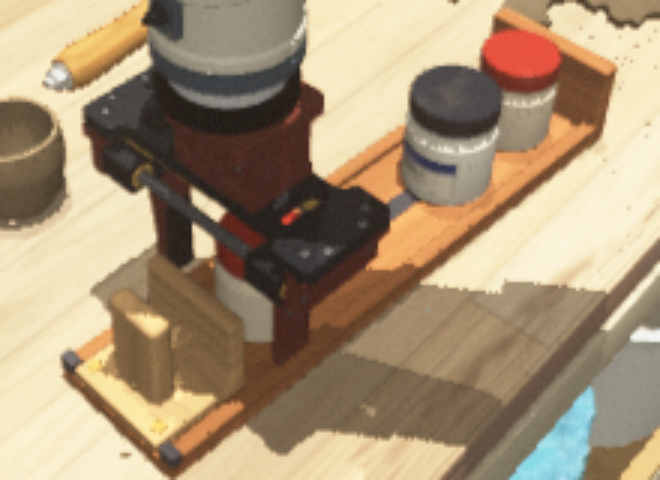

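Crop: the jar stands upright with its red lid at (235,240), beside the keeper. Next I retreat up, move over the keeper post and measure it.

play_rows(
  increments="1 0 0 0.02 0; 1 0 0 0.03 0; 1 0 0 0.04 0; 1 0 0 0.04 0; 1 0 -0.05 0.03 0; 1 0 -0.05 0 0; 1 0 -0.05 0 0; 1 0 -0.05 0 0; 1 0 -0.05 0 0; 1 0 0 0 0; 1 0 0 0 0",
)

```text
t: 18.35
ee_pos: [520.0, 91.1, 192.4]
orientation: [2.284, 2.157, 0.001]
ft_force: [0.2, 0.0, -0.8]
width: 88.0
```

Run:
```python
from h import *
d=cam("top"); save(d,"t3"); p=pts(d);r=p[225:285,185:380]; c=d["img"][225:285,185:380].astype(int); z=r[...,2]
y=r[...,1]
for n,m in (("post",(z>78)&(z<100)&(y>375)),("keeper",(z>60)&(z<100)&(y>358)),("jar",(z>72)&(z<100)&(y>270)&(y<353))):
    q=r[m]; 
    if len(q)>4: print(n,cv2.minAreaRect(q[:,:2].astype(np.float32)),np.percentile(q,[1,50,99],axis=0).round(1).tolist())
o=ctrl.get_obs();print(o["ee_pos"],o["orientation"])
```

```text
post ((525.005615234375, 403.4656982421875), (16.775789260864258, 38.104862213134766), 84.94078063964844) [[506.0, 395.0, 79.7], [524.5, 401.8, 86.8], [543.4, 411.8, 91.4]]
keeper ((521.5267333984375, 384.9425048828125), (73.24303436279297, 53.81748962402344), 0.2082458883523941) [[486.9, 358.4, 63.0], [521.0, 369.3, 73.7], [555.6, 411.2, 90.6]]
jar ((516.6809692382812, 311.6023864746094), (51.48827362060547, 53.60295867919922), 88.79381561279297) [[491.7, 286.1, 76.2], [516.7, 311.5, 82.9], [541.2, 336.9, 87.6]]
[520.03632422  92.14012849 192.30980221] [2.28239787e+00 2.15871209e+00 1.05420757e-03]
```

play_rows(
  increments="1 0.005 0.05 0 -0.6; 1 0 0.05 0 0; 1 0 0.05 0 0; 1 0 0.05 0 0; 1 0 0.05 0 0; 1 0 0.05 0 0; 1 0 0.011 0 0; 1 0 0 0 0; 1 0 0 -0.04 0; 1 0 0 -0.04 0; 1 0 0 -0.03 0; 1 0 0 -0.028 0; 1 0 0 0 0; 0 0 0 0 0; 0 0 0 0 0; 0 0 0 0 0; 0 0 0 0 0; 0 0 0 0 0; 0 0 0 0 0; 0 0 0 0 0",
)

```text
t: 20.4
ee_pos: [526.9, 402.8, 54.6]
orientation: [2.291, 2.147, 0.006]
ft_force: [8.6, -2.8, -3.2]
width: 40.2
```

play_rows(
  increments="0 -0.0005 -0.008 0 0; 0 -0.0005 -0.008 0 0; 0 -0.0005 -0.006 0 0; 0 -0.0004 -0.006 0 0; 0 -0.0004 -0.006 0 0; 0 -0.0004 -0.006 0 0; 0 -0.0004 -0.006 0 0; 0 -0.0004 -0.006 0 0; 0 -0.0004 -0.006 0 0; 0 -0.0004 -0.006 0 0; 0 -0.0004 -0.006 0 0; 0 -0.0004 -0.006 0 0; 0 -0.0004 -0.006 0 0; 0 -0.0004 -0.006 0 0; 0 -0.0004 -0.006 0 0; 0 -0.0004 -0.006 0 0; 0 -0.0004 -0.006 0 0; 0 -0.0004 -0.006 0 0; 0 -0.0004 -0.006 0 0; 0 -0.0004 -0.006 0 0",
)

```text
t: 22.4
ee_pos: [518.5, 279.5, 54.6]
orientation: [2.292, 2.147, 0.006]
ft_force: [6.0, 3.0, -2.8]
width: 39.5
```

Run:
```python
from h import *
d=cam("scene"); save(d,"s5"); o=ctrl.get_obs();print(o["ee_pos"],o["ft_force"])
```

```text
[518.42220673 278.60903433  54.60780423] [ 6.69575213 -0.23252945 -2.92743591]
```

View pics/s5.png

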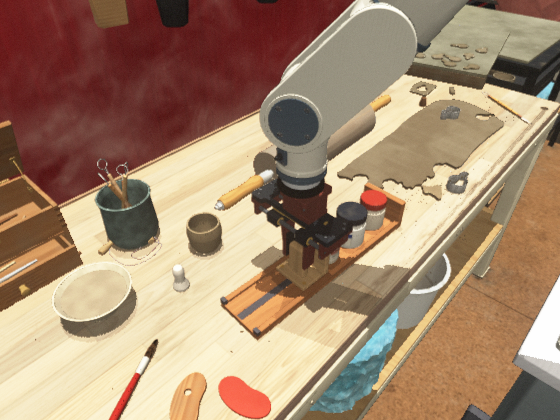

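The two front jars are still standing at (350,222) and (373,208) and the keeper is sliding well. Now the slow final push.

play_rows(
  increments="0 -0.0003 -0.004 0 0; 0 -0.0003 -0.004 0 0; 0 -0.0003 -0.004 0 0; 0 -0.0003 -0.004 0 0; 0 -0.0002 -0.003 0 0; 0 -0.0002 -0.003 0 0; 0 -0.0002 -0.003 0 0; 0 -0.0002 -0.003 0 0; 0 -0.0001 -0.002 0 0; 0 -0.0001 -0.002 0 0; 0 0 0 0 0",
)

```text
t: 23.55
ee_pos: [516.3, 247.7, 54.6]
orientation: [2.292, 2.147, 0.007]
ft_force: [5.4, 2.6, -3.3]
width: 39.5
```

play_rows(
  increments="0 -0.0001 -0.0015 0 0; 0 -0.0001 -0.0015 0 0; 0 0 0 0 0",
)

```text
t: 23.85
ee_pos: [516.1, 244.9, 54.6]
orientation: [2.292, 2.147, 0.007]
ft_force: [6.0, 2.5, -3.9]
width: 39.7
```

play_rows(
  increments="0 -0.0001 -0.001 0 0; 0 -0.0001 -0.001 0 0; 0 0 0 0 0",
)

```text
t: 24.15
ee_pos: [516.0, 242.9, 54.6]
orientation: [2.292, 2.147, 0.007]
ft_force: [5.4, 4.0, -3.9]
width: 39.7
```

play_rows(
  increments="0 0 -0.001 0 0; 0 0 -0.001 0 0; 0 0 0 0 0",
)

```text
t: 24.45
ee_pos: [515.9, 241.8, 54.6]
orientation: [2.293, 2.147, 0.008]
ft_force: [6.3, 8.3, -4.6]
width: 39.3
```

The force has risen to 8 N, so the jars are snug. I'll release and retreat.

play_rows(
  increments="0 0 0.0005 0 0; 0 0 0 0 0; 1 0 0 0 0; 1 0 0 0 0; 1 0 0 0 0; 1 0 0 0 0; 1 0 0 0 0; 1 0 0 0.02 0; 1 0 0 0.04 0; 1 0 0 0.05 0; 1 0 0 0.05 0; 1 -0.05 0 0.02 0; 1 -0.05 0.05 0 0; 1 0 0.05 0 0; 1 0 0.05 0 0; 1 0 0.05 0 0; 1 0 0.05 0 0; 1 0 0 0 0; 1 0 0 0 0; 1 0 0 0 0",
)

```text
t: 26.45
ee_pos: [431.8, 474.4, 232.3]
orientation: [2.293, 2.147, -0.002]
ft_force: [-0.6, 0.2, 0.0]
width: 87.7
```

Run:
```python
from h import *
d=cam("top"); save(d,"t4"); p=pts(d);r=p[225:285,185:380];z=r[...,2];y=r[...,1]
for n,m in (("endboard",(z>45)&(z<76)&(y<30)),("small",(z>72)&(z<100)&(y<85)),("big",(z>72)&(z<100)&(y>88)&(y<143)),("tipped",(z>72)&(z<100)&(y>147)&(y<200)),("keeper",(z>60)&(z<100)&(y>200)&(y<270)),("post",(z>80)&(z<100)&(y>215)&(y<270))):
    q=r[m]
    if len(q)>4: print(n,[np.round(a,1) for a in cv2.minAreaRect(q[:,:2].astype(np.float32))],np.percentile(q,[1,50,99],axis=0).round(1).tolist())
s=cam("scene"); cv2.imwrite("pics/s6.png",cv2.resize(s["img"][120:360,140:440,::-1],None,fx=2.5,fy=2.5))
o=ctrl.get_obs();print(o["ee_pos"],o["ft_force"])
```

```text
endboard [array([498.6,  16.2]), array([16. , 98.5]), np.float64(86.1)] [[449.7, 6.3, 45.5], [500.3, 17.9, 67.7], [547.4, 26.6, 73.5]]
small [array([495.5,  48.3]), array([71.8, 78.7]), np.float64(86.5)] [[470.7, 16.6, 72.8], [496.7, 52.7, 82.6], [523.4, 83.7, 90.8]]
big [array([499.2, 114.9]), array([59.6, 54.2]), np.float64(5.9)] [[471.8, 88.6, 80.4], [499.4, 112.5, 89.7], [527.1, 140.2, 94.5]]
tipped [array([512.8, 173.4]), array([53.1, 63.6]), np.float64(88.1)] [[481.1, 147.4, 72.3], [507.1, 171.1, 82.6], [537.6, 199.0, 87.4]]
keeper [array([511.3, 225.7]), array([51.2, 70.1]), np.float64(88.2)] [[475.6, 200.2, 66.8], [509.0, 222.4, 74.5], [544.6, 251.3, 91.4]]
post [array([513.1, 242.6]), array([15.5, 37.6]), np.float64(83.1)] [[494.5, 234.4, 81.5], [513.1, 242.1, 86.9], [531.6, 251.3, 91.7]]
[432.18868267 474.17359847 232.68372349] [-0.53285158  0.82654178 -0.54477922]
```

View pics/s6.png

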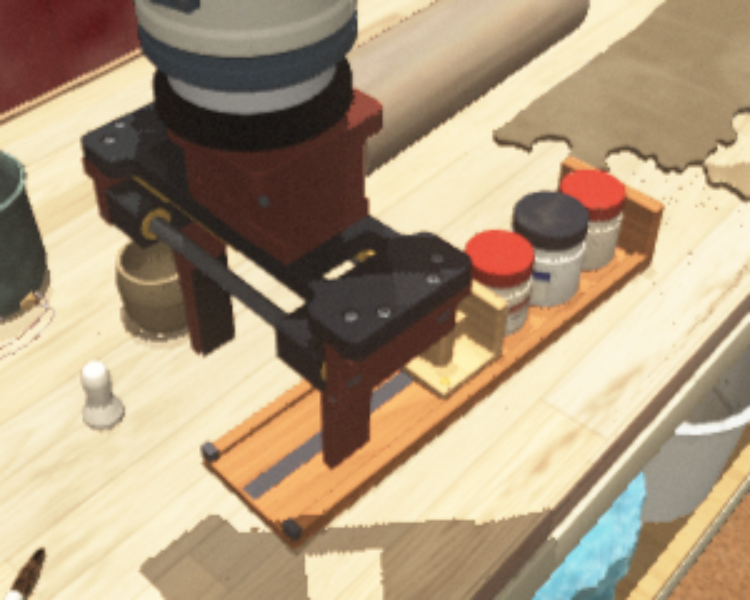

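```bash
python3 -c "
from workcell import ctrl; print(ctrl.close_job())"
```

```text
the job is handed in; nothing more can be done
None
```

The tipped jar now stands upright, lid on top, and the keeper holds all three jars snugly against the end board. I handed the job in at about 26.5 s; it reports no verdict.

- **How it was done:** The grip held the jar too stiffly for it to swing upright when lifted, and my first levering pass slid off the keeper's edge. I then levered the lid up over the keeper's top edge, with the keeper against its back stop, and let go at about 75°; the jar settled flat. After that I gripped the keeper's post, slid it about 161 mm until the force rose to 8 N, let go and backed away.
- **Jars at the end:** All three stand upright with level tops. The tops measured about 83, 90 and 83 mm above the table, as expected for jars standing on the lane floor. The jars are close to the lane's middle line.
- **Keeper:** The camera puts its face about 173 mm from the end board, and the arm's travel gives about 174 mm; the limit is 184 mm.
- **Robot and bystanders:** The gripper was open and clear, with no load on the wrist. I judged the pinch pot and stamp only by eye; they look where they were. No check failed at the end.

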